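# Pry open a press-fit display housing evenly

### The arm

A 7-joint arm with a two-finger parallel gripper is mounted at the origin on the work surface. World frame = base frame: x ahead of the robot, y to its left, z up, the work surface at z = 0. Lengths are in m, angles in degrees, forces in N, time in s.
With the tool pointing down it reaches from about 0.425 to 0.875 m from the base axis. Payload 4.7 kg.
Tool frame: the origin (TCP) lies on the centre line of the jaws, within the pads' length; the fingertips stand 11 mm ahead of it and the grasp point (between the pads) lies 8 mm behind it (finger_overhang is the x of the fingertips in the tool frame, in m); x points along the fingers, z is the direction in which the jaws open and shut, and the axes are right-handed (so a half turn about x gives the same grasp; the last joint's range is limited). The gripper opens to 87 mm and grips with 3 to 60 N. Pads are 19 mm wide; open, the fingers measure 117 mm over their backs; the gripper's body (75 mm by 190 mm) begins 51 mm behind the grasp point.
Start: joints at [-64.853, 18.392, -4.016, 83.108, 1.295, 78.541, -3.26], TCP at [0.268, 0.592, 0.234] pointing down, gripper open.
Joint ranges: [-163.93, 163.93], [-17.29, 119.83], [-79.2, 71.16], [3.27, 140.29], [-89.18, 269.18], [5.43, 117.66], [-154.24, 154.24]. Speed limits (degrees/s): [147.25, 147.25, 180, 180, 180, 180, 180].

### API

Orientations are given as [roll, pitch, yaw] about the fixed x, y, z axes, in that order (R = Rz(yaw) Ry(pitch) Rx(roll)).
In Python, from cell import get_obs, read_camera, sign_off, cut_out, finger_overhang gives the robot as it stands.
- The arm moves only by the tool servo_tool, never from a script. Its argument "rows" is one flat list of numbers, 5 for each row, row after row: the shift along the world's x, y, z in mm, then the turn about the world's z in degrees, then the closure, from 0 (fully open) to 1 (shut). A call has 1 to 10 rows; each row is the pose to reach, as a shift and turn from the pose commanded when the call began; what a row does not reach only later rows make up. A row lasts 1/12 s, in which the tool goes at most 41.7 mm and 7.16 degrees, less where a joint would pass 70% of its speed; a pose out of reach is approached as far as the arm can. A call with a gripper value outside its range is refused whole. The fingers move at their own pace and stop on an object; "force" is the grip in N (left out, the last holds). Time passes only in rows, so rows that repeat a pose let the fingers close. It gives the time, the measured TCP pose, the force and the opening at its end, in the units of the state.
- get_obs(): the state, without advancing time (a new reading comes with each control period).
- read_camera(name): name is "scene" or "top" or "wrist"; returns a dict with "frame" (480x640x3 uint8, blue, green, red), "range_z" (480x640 float32, m along the optical axis (not along the pixel's ray), 0 where there is no reading), "intrinsics" (3x3 intrinsics, pixels), "k1" (the pictures are not rectified: a ray, as slopes to the right and down, at radius r is drawn at 1 + k1 r^2 times it, then the intrinsics apply), "cam_to_world" (4x4, takes a point from camera to world coordinates); the wrist camera has in their place "tool_from_camera" (4x4, takes a point from camera to tool coordinates, whose origin is the TCP and whose axes are the tool frame's). Camera axes: x right, y down, z forward; pixel columns grow to the right and rows downward; lengths in m; the calibration is good to about 2 mm. A picture is of the moment at which its call begins: read the wrist's pose just before it.
- sign_off(): hands the job in, once; it reports no verdict.
Trained networks look in a picture, given as the dict that the camera call returned (one of the last four; its "shot" number tells which), for a name from the list of things; names that differ only in an ending like _2 or _b are one class to them, and where a whole thing is asked for, a point or a joint stands for the part that bears it (a point fixed in the world has none). Each returns a list of dicts, best first, with "score" (0 to 1); they miss things now and then, are a little off and sometimes report something else, mostly with a low value. They report only what shows in the picture. A call takes as long as a camera call. They do not tell look-alikes from the thing itself.
- cut_out(name, picture): "pixels" (480x640 bool, what is visible of it) and "extent" ([centre column, centre row, width, height] in pixels, round what is visible of it).
The state is a dict: "time_s": time; "qpos": joint angles; "joint_velocities": joint speeds; "effort": joint torques, N m; "tool_pos": TCP position; "tool_rot": TCP orientation; "force": force on the tool from outside, world axes, zero at the start; "wrist_torque": the same for the moment, N m; "grip_width": finger opening in m.
Only numpy, scipy, OpenCV 4.12 (cv2) and the standard library are available. Lean on these libraries where they do the work, as an engineer would, in place of code of your own. Each camera call takes 0.05 s, during which the arm holds its last target.

### The job

Take the pry wedge out of its block and use it to work the black front cover off the white shell of the leaning display unit, pushing the blade into the pry notches at the left and right ends of the top seam in turn, so that neither end ever gets more than 4 mm ahead of the other. Go on until both ends stand at least 6 mm open and even to about 2 mm, then stand the wedge back in its block. Do not push on the cover with the gripper, and leave the dropper bottle, the eyepiece and the metal dish where they are.

Things in the scene. Friction and masses are not known exactly. Their poses are not given: they have to be found in the camera images.
- shell: White rear half of a display unit, 150 (y) x 110 (z) x 45 mm, fixed in a cradle, screen towards the robot. Origin: middle of the bottom of the seam plane, 52 mm above the table. It leans back 35 degrees: z points up along the seam (up, away from the robot); x is the seam's normal, out through the black cover (up, towards the robot); y runs along the seam to the right end. A blade enters along -z.
- notch_left (a point): Left pry notch (seen from the robot): its middle (shell y = -55 mm) on the seam plane (shell x = 0), 105 mm up the shell (5 mm below its top); shell axes. The notch is 26 mm wide; in it the shell's face is recessed to x = -3 mm from the top down to shell z = 40 mm, its top edge rounded (x = -3 at z = 104 to -7 at 108 mm).
- notch_right (a point): Right pry notch, same shape: its middle (shell y = +55 mm) on the seam plane, 105 mm up the shell; shell axes.
- lip_left (a point): Point on the inner face of the black front cover (150 x 110 x 20 mm) at the left notch, level with notch_left when shut; above it the edge rounds away (5 mm radius). Left gap = shell-x from notch_left to here: 0 to 0.9 mm at the start, stops at 10 mm. Each end opens by itself along shell x against a press fit (about 7 N at the notch) and stays where it is left. Axes: the cover's.
- lip_right (a point): The same at the right notch. Right gap = shell-x from notch_right to this point. Axes: the cover's.
- wedge_grip (a point): Pry wedge, 120 mm, 90 g: centre of its black handle, 16 (x) x 24 (y) x 64 mm (z up, blade down). Steel collar 34 x 40 x 6 mm, underside 38 mm below this point; then a 50 mm blade, 16 mm wide (y), flat on its -x side (plane x = -6 mm), bevelled on its +x side (turn this to the cover). It starts upright in its block, collar on the block's top, this point 98 mm above the table.
- wedge_tip (a point): Middle of the blade's tip, 88 mm below wedge_grip and 5.25 mm towards -x. The blade is 1.5 mm thick here and grows by 0.25 mm per mm over the next 45 mm. Axes: the wedge's.
- holder_mouth (a point): Middle of the top of the wedge's grey block (70 x 80 x 60 mm, fixed to the table), 60 mm above the table: mouth of a pocket 56 mm deep, 21 mm (block x) by 27 mm (block y). The wedge's axes start parallel to the block's. A standing wedge has wedge_grip 38 mm above this point.
- dropper: White dropper bottle with a cap, 32 mm diameter, 70 mm tall, standing loose; origin at the centre of its underside. Leave alone.
- ocular: Dark steel eyepiece barrel, 40 mm diameter, 40 mm tall, standing loose; origin at the centre of its underside. Leave alone.
- dish: Shallow steel dish, 90 mm diameter, 22 mm high, loose; origin at the centre of its underside. Leave alone.
- cover: The black front cover as a body, for contact; its origin lies at the right notch at the bottom of the seam, axes parallel to the shell's when closed evenly.
- wedge: The pry wedge as a body; origin and axes as wedge_grip.
Not all that is in view belongs to the job. What is meant by the part that bears holder_mouth is not pink, and is the smaller of those in its own colour.

How it is judged:
By the outcome, as a careful person would: the job done as asked, in the order asked, and still so for the second after the job is handed in, with the robot touching nothing.
It also fails if it takes over 72 s, if anything falls off the work surface, if the arm or the gripper's body presses on something with over 40 N, if the wrist force passes 120 N, or if a joint passes its speed limit or range.

## Working session

There is one attempt and no reset: what is moved stays moved. The work goes in short steps, Python scripts to look and compute and a tool call to move; the robot and the scene stay as the last step left them, time stands still between calls to the robot, and variables do not carry over. Pictures are saved under pics/ and viewed, and the job is handed in when it is done.

Besides the shell and the picture viewer there is one more tool, called after "Request:" in YAML: its name, and indented under it one key for each argument. servo_tool: Moves the arm, as the interface text tells. Its arguments: {"type":"object","properties":{"rows":{"type":"array"},"force":{"type":"number"}},"required":["rows"]}

```bash
ls; mkdir -p pics; python3 - <<'E'
from cell import *
import cv2
print(get_obs(), finger_overhang)
for n in ("scene","top","wrist"):
    p=read_camera(n); cv2.imwrite(f"pics/{n}0.png",p["frame"]); print(n,p["intrinsics"],p["k1"],p.get("cam_to_world"),p.get("tool_from_camera"))
E
```

```text
pics
{'time_s': 0.0, 'qpos': array([-64.85449151,  18.4398796 ,  -4.01736754,  83.17654868,
         1.29367257,  78.54149516,  -3.26021122]), 'joint_velocities': array([ 0.06980568,  0.02162712,  0.03687969, -0.01844613, -0.0197135 ,
       -0.05970048, -0.04592382]), 'effort': array([-2.95898972e-04, -4.91288209e+01, -4.04089931e-01, -3.12533927e+01,
       -6.40748860e-02,  4.35632200e-02,  1.49875959e-04]), 'tool_pos': array([0.26766641, 0.59172365, 0.23243803]), 'tool_rot': array([-177.96828791,   89.88718738, -112.30274408]), 'force': array([-0.68251847,  0.38026184,  0.36816935]), 'wrist_torque': array([ 0.03592973, -0.02003417,  0.01452662]), 'grip_width': 0.08703001503676878} 0.011
scene [[616.75376103   0.         330.54599218]
 [  0.         616.75376103 236.01536877]
 [  0.           0.           1.        ]] 0.030229556330297194 [[ 0.79807301  0.48600441 -0.35620105  0.90798049]
 [ 0.60243063 -0.65584388  0.45491334 -0.54599427]
 [-0.0125224  -0.57764048 -0.81619524  1.03701108]
 [ 0.          0.          0.          1.        ]] None
top [[469.22043667   0.         321.13105148]
 [  0.         469.22043667 229.39666906]
 [  0.           0.           1.        ]] 0.023362544136339532 [[ 0.00485202 -0.99008555  0.14038187  0.353306  ]
 [-0.99996368 -0.00382014  0.00761909 -0.04140708]
 [-0.00700727 -0.14041374 -0.99006812  1.01129954]
 [ 0.          0.          0.          1.        ]] None
wrist [[406.74044055   0.         317.63325398]
 [  0.         406.74044055 237.51988173]
 [  0.           0.           1.        ]] -0.06617295209042623 None [[ 1.11142977e-03 -2.67044029e-01  9.63683688e-01 -1.52098715e-01]
 [ 3.70761440e-04 -9.63684107e-01 -2.67044573e-01  7.40151215e-02]
 [ 9.99999314e-01  6.54098039e-04 -9.72057573e-04 -9.96650834e-04]
 [ 0.00000000e+00  0.00000000e+00  0.00000000e+00  1.00000000e+00]]
```

View pics/scene0.png

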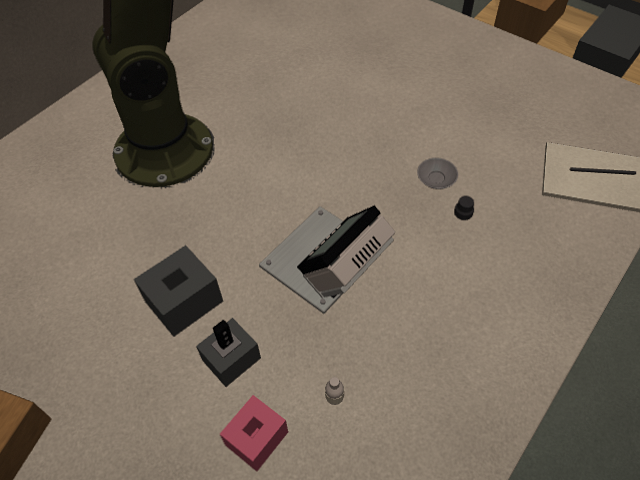

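View pics/top0.png

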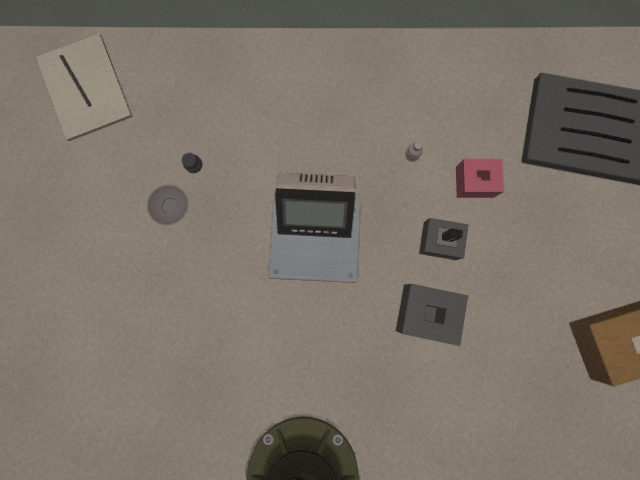

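View pics/wrist0.png

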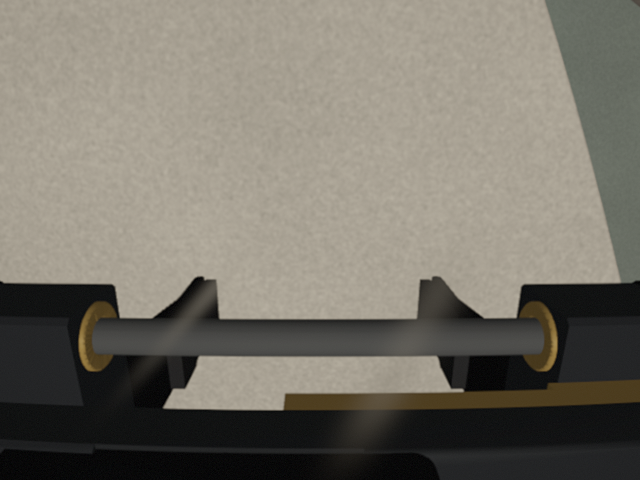

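The holder candidates in the top view are a large grey block at (434,314), a small grey block at (445,238) with the wedge standing in it, and a pink block at (481,178). The part meant is not pink and is the smaller of the grey ones, so it is the one at (445,238). I'll confirm that in an enlarged crop.

```bash
cat > h.py <<'E'
from cell import *
import numpy as np, cv2
from scipy.spatial.transform import Rotation as R
def T_of(p,obs=None):
    if "cam_to_world" in p: return np.array(p["cam_to_world"])
    o=obs; T=np.eye(4); T[:3,:3]=R.from_euler("xyz",o["tool_rot"],degrees=True).as_matrix(); T[:3,3]=o["tool_pos"]
    return T@p["tool_from_camera"]
def cloud(p,T):
    K=p["intrinsics"]; v,u=np.mgrid[0:480,0:640].astype(np.float64)
    s=cv2.undistortPoints(np.stack([u,v],-1).reshape(-1,1,2),K,np.array([p["k1"],0,0,0,0])).reshape(480,640,2)
    z=p["range_z"].astype(float); P=np.stack([s[...,0]*z,s[...,1]*z,z],-1)
    W=P@T[:3,:3].T+T[:3,3]; W[z<=0]=np.nan
    return W
def project(p,T,X):
    C=(np.atleast_2d(X)-T[:3,3])@T[:3,:3]
    return cv2.projectPoints(C,np.zeros(3),np.zeros(3),p["intrinsics"],np.array([p["k1"],0,0,0,0]))[0].reshape(-1,2)
E
python3 - <<'E'
from h import *
for n in ("top","scene"):
    p=read_camera(n); T=T_of(p); W=cloud(p,T)
    for nm in ("holder_mouth","wedge","shell","cover","dropper","ocular","dish"):
        for d in cut_out(nm,p)[:3]:
            m=d["pixels"]; q=W[m]; q=q[~np.isnan(q[:,0])]
            print(n,nm,round(d["score"],2),np.round(d["extent"]),np.round(np.median(q,0),3),np.round(np.percentile(q,[2,98],0).ravel(),3))
    # plane fit of block top
    for (u,v) in ([(445,238),(434,314)] if n=="top" else [(228,350),(178,290)]):
        s=W[v-35:v+36,u-40:u+41].reshape(-1,3); s=s[~np.isnan(s[:,0])]
        t=s[(s[:,2]>.054)&(s[:,2]<.066)]; 
        r=cv2.minAreaRect((t[:,:2]*1000).astype(np.float32)); print("rect",u,v,len(t),r,np.median(t[:,2]))
    if n=="top": c=p["frame"][130:350,380:520]; cv2.imwrite("pics/crop_top.png",cv2.resize(c,None,fx=2.7,fy=2.7,interpolation=2)); 
    np.savez(f"{n}.npz",W=W,f=p["frame"])
E
```

```text
top holder_mouth 0.84 [432. 314.  73.  58.] [ 0.32  -0.254  0.084] [ 0.271 -0.31   0.004  0.372 -0.194  0.087]
top holder_mouth 0.58 [442. 240.  52.  41.] [ 0.466 -0.278  0.059] [ 0.434 -0.329  0.004  0.511 -0.246  0.063]
top wedge 0.95 [451. 237.  28.  20.] [ 0.469 -0.283  0.083] [ 0.457 -0.304  0.063  0.489 -0.271  0.132]
top shell 0.83 [314. 205.  81.  66.] [ 0.525 -0.022  0.126] [ 0.477 -0.094  0.066  0.587  0.05   0.153]
top cover 0.86 [314. 213.  85.  52.] [ 0.513 -0.022  0.119] [ 0.476 -0.094  0.064  0.551  0.051  0.154]
top dropper 0.75 [415. 154.  20.  22.] [ 0.658 -0.231  0.045] [ 0.648 -0.248  0.001  0.685 -0.219  0.072]
top ocular 0.54 [192. 162.  22.  21.] [0.636 0.246 0.038] [0.622 0.232 0.007 0.655 0.263 0.043]
top dish 0.62 [169. 206.  43.  45.] [0.548 0.301 0.013] [0.507 0.259 0.004 0.585 0.337 0.024]
rect 445 238 1084 ((472.8916320800781, -289.2575378417969), (80.8038101196289, 70.72373962402344), 80.36320495605469) 0.05972307092766771
rect 434 314 76 ((323.3360595703125, -237.84884643554688), (76.58502960205078, 96.26704406738281), 78.6859130859375) 0.0606887458710
[... 754 characters left out ...]
.044  0.152]
scene dropper 0.72 [229. 354.  61.  68.] [ 0.497 -0.304  0.056] [ 0.439 -0.335 -0.     0.515 -0.253  0.061]
scene dropper 0.61 [333. 391.  22.  26.] [ 0.672 -0.243  0.043] [ 0.657 -0.253  0.009  0.682 -0.226  0.07 ]
scene ocular 0.62 [465. 208.  20.  26.] [0.645 0.238 0.026] [0.625 0.227 0.001 0.66  0.262 0.041]
scene dish 0.94 [440. 172.  44.  33.] [0.545 0.304 0.011] [ 0.505  0.255 -0.003  0.587  0.339  0.022]
rect 228 350 1398 ((475.2939758300781, -291.641357421875), (80.49220275878906, 72.13748168945312), 80.4780044555664) 0.05839806142065218
rect 178 290 328 ((325.29296875, -258.88629150390625), (114.57268524169922, 95.96700286865234), 78.80718231201172) 0.06035108238967296
```

View pics/crop_top.png

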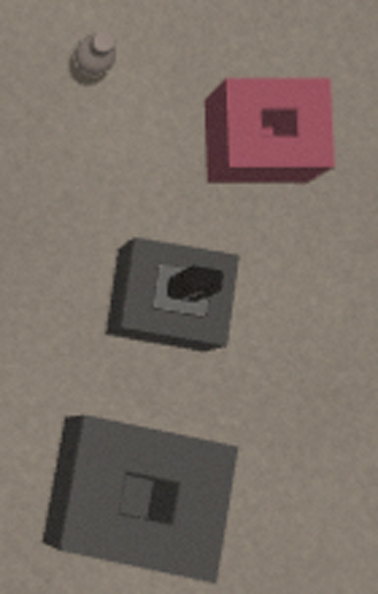

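```bash
python3 - <<'E'
from h import *
o=get_obs(); M=R.from_euler("xyz",o["tool_rot"],degrees=True).as_matrix(); print(M.round(3), np.degrees(np.arctan2(M[1,2],M[0,2])), np.degrees(np.arctan2(M[1,1],M[0,1])))
for n in("top","scene"):
    d=np.load(n+".npz"); W=d["W"]
    # cover/screen plane & white back top; points in region
    m=(np.abs(W[...,0]-.53)<.06)&(np.abs(W[...,1]+.022)<.06)&(W[...,2]>.05)
    q=W[m]; nx=np.array([-np.cos(np.radians(35)),0,np.sin(np.radians(35))])
    # ransac-like: front plane offset histogram
    h=q@nx; hist,e=np.histogram(h,40); k=hist.argmax(); c=(e[k]+e[k+1])/2
    s=q[np.abs(h-c)<.004]
    for _ in range(4):
        mu=s.mean(0); nn=np.linalg.svd(s-mu,full_matrices=False)[2][2]; nn*=np.sign(nn[2]); s=q[np.abs((q-mu)@nn)<.003]
    print(n,len(s),mu,nn,"lean",np.degrees(np.arcsin(nn[2])),"az",np.degrees(np.arctan2(nn[1],nn[0])))
E
```

```text
[[ 0.    -0.911  0.412]
 [ 0.     0.412  0.911]
 [-1.    -0.     0.   ]] 65.66170745215807 155.66170724051912
top 2449 [ 0.50804882 -0.02196405  0.11287773] [-0.81918053  0.04184116  0.5720075 ] lean 34.89033359975155 az 177.07605313567015
scene 721 [ 0.51528362 -0.02334363  0.11742361] [-0.81192866  0.04397894  0.58209768] lean 35.59821765021954 az 176.89954582181406
```

Request:
servo_tool:
  rows: [132,-300,100,-34,0,132,-300,100,-34,0,132,-300,100,-34,0,132,-300,100,-34,0,132,-300,100,-34,0,132,-300,100,-34,0,132,-300,100,-34,0,262,-560,130,-68.7,0,262,-560,130,-68.7,0,262,-560,130,-68.7,0]

```text
time_s: 1.78
tool_pos: [0.4354, 0.2237, 0.3359]
tool_rot: [34.8, 89.9, 44.6]
force: [0.9, 1.2, 0.2]
grip_width: 0.0874
```

Request:
servo_tool:
  rows: [130,-260,30,-34.7,0,130,-260,30,-34.7,0,130,-260,30,-34.7,0,130,-260,30,-34.7,0,130,-260,30,-34.7,0,130,-260,30,-34.7,0,130,-260,30,-34.7,0,130,-260,30,-34.7,0,130,-260,30,-34.7,0]

```text
time_s: 2.53
tool_pos: [0.5653, -0.0377, 0.3652]
tool_rot: [-52.8, 89.9, -77.6]
force: [-0.1, 2.0, -0.2]
grip_width: 0.0871
```

```bash
cat >> h.py <<'E'
def jaw(o):
    M=R.from_euler("xyz",o["tool_rot"],degrees=True).as_matrix(); return np.degrees(np.arctan2(M[1,2],M[0,2]))
E
python3 - <<'E'
from h import *
o=get_obs(); p=read_camera("wrist"); T=T_of(p,o); W=cloud(p,T); print(jaw(o),o["tool_pos"],o["qpos"].round(1)); cv2.imwrite("pics/w1.png",p["frame"]); np.savez("w1.npz",W=W,f=p["frame"],T=T)
E
```

```text
-24.88449168133985 [ 0.56525328 -0.03767646  0.3651984 ] [-28.1   6.5  32.5  83.6  -3.4  90.9 -20.7]
```

View pics/w1.png

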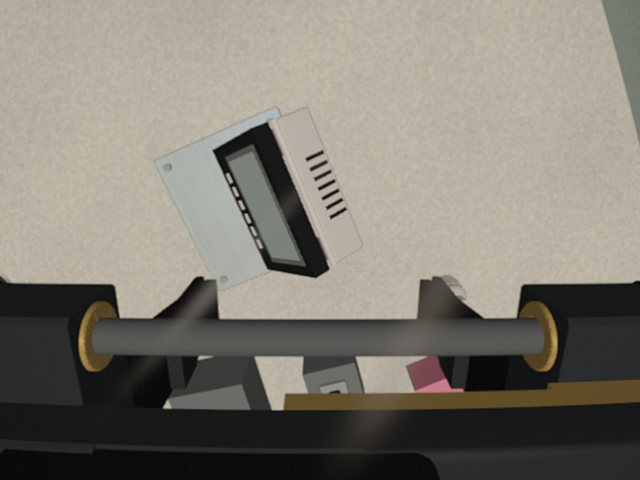

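```bash
cat > fit.py <<'E'
from h import *
def frame(az):
    a=np.radians(az); L=np.radians(35)
    hx=np.array([np.cos(a),np.sin(a),0]); up=np.array([0,0,1.])
    x=hx*np.cos(L)+up*np.sin(L); z=-hx*np.sin(L)+up*np.cos(L); y=np.cross(z,x)
    return np.stack([x,y,z],1)
if __name__=="__main__":
  for n in("top","scene","w1"):
    W=np.load(n+".npz")["W"]
    m=(np.abs(W[...,0]-.53)<.1)&(np.abs(W[...,1]+.022)<.12)&(W[...,2]>.06)
    q=W[m]; B=frame(177); s=q@B
    # histograms along axes
    for k,nm in enumerate("xyz"):
        h,e=np.histogram(s[:,k],np.arange(s[:,k].min(),s[:,k].max(),.002)); i=np.argsort(-h)[:6]; print(n,nm,[(round(e[j],3),h[j]) for j in sorted(i)], np.percentile(s[:,k],[.5,99.5]).round(4))
E
python3 fit.py
```

```text
top x [(np.float64(-0.383), np.int64(91)), (np.float64(-0.379), np.int64(106)), (np.float64(-0.357), np.int64(123)), (np.float64(-0.355), np.int64(886)), (np.float64(-0.353), np.int64(1741)), (np.float64(-0.351), np.int64(409))] [-0.4155 -0.349 ]
top y [(np.float64(-0.06), np.int64(69)), (np.float64(-0.052), np.int64(67)), (np.float64(-0.048), np.int64(68)), (np.float64(-0.014), np.int64(68)), (np.float64(0.064), np.int64(70)), (np.float64(0.066), np.int64(68))] [-0.0793  0.0691]
top z [(np.float64(0.425), np.int64(77)), (np.float64(0.427), np.int64(83)), (np.float64(0.429), np.int64(115)), (np.float64(0.431), np.int64(225)), (np.float64(0.433), np.int64(772)), (np.float64(0.435), np.int64(738))] [0.326  0.4368]
scene x [(np.float64(-0.403), np.int64(112)), (np.float64(-0.381), np.int64(137)), (np.float64(-0.379), np.int64(119)), (np.float64(-0.365), np.int64(115)), (np.float64(-0.361), np.int64(120)), (np.float64(-0.357), np.int64(397))] [-0.4335 -0.3538]
scene y [(np.float64(0.024), np.int64(63)), (np.float64(0.044), np.int64(63)), (np.float64(0.058), np.int64(61)), (np.float64(0.0
[... 396 characters left out ...]
.float64(-0.351), np.int64(3692)), (np.float64(-0.183), np.int64(2707)), (np.float64(-0.181), np.int64(2806)), (np.float64(-0.179), np.int64(2848)), (np.float64(-0.177), np.int64(2731))] [-0.4112 -0.1641]
w1 y [(np.float64(-0.021), np.int64(4606)), (np.float64(-0.015), np.int64(4529)), (np.float64(-0.013), np.int64(4533)), (np.float64(-0.009), np.int64(4677)), (np.float64(-0.007), np.int64(5140)), (np.float64(-0.005), np.int64(4709))] [-0.0734  0.0646]
w1 z [(np.float64(0.434), np.int64(6373)), (np.float64(0.668), np.int64(3220)), (np.float64(0.712), np.int64(3120)), (np.float64(0.722), np.int64(3379)), (np.float64(0.724), np.int64(3480)), (np.float64(0.726), np.int64(3218))] [0.3409 0.7387]
```

Request:
servo_tool:
  rows: [-91,-253,-100,15.3,0,-91,-253,-100,15.3,0,-91,-253,-100,15.3,0,-91,-253,-100,15.3,0,-91,-253,-100,15.3,0,-91,-253,-165,15.3,0,-91,-253,-165,15.3,0,-91,-253,-165,15.3,0,-91,-253,-165,15.3,0,-91,-253,-165,15.3,0]

```text
time_s: 3.42
tool_pos: [0.4729, -0.2859, 0.1986]
tool_rot: [152.9, 89.8, 143.6]
force: [0.9, -0.0, 1.1]
grip_width: 0.0869
```

```bash
python3 - <<'E'
from h import *
o=get_obs(); p=read_camera("wrist"); T=T_of(p,o); W=cloud(p,T); print(jaw(o),o["tool_pos"],o["qpos"].round(1)); cv2.imwrite("pics/w2.png",p["frame"])
s=W.reshape(-1,3); s=s[~np.isnan(s[:,0])]; s=s[np.hypot(s[:,0]-.474,s[:,1]+.29)<.06]
for a,b in((.055,.0625),(.0635,.069),(.125,.135)):
    t=s[(s[:,2]>a)&(s[:,2]<b)]
    if len(t)>10: print(len(t),cv2.minAreaRect((t[:,:2]*1000).astype(np.float32)),np.median(t[:,2]))
E
```

```text
-9.234202968202545 [ 0.47288582 -0.28591528  0.19855343] [-10.5   9.2  43.2 101.1  -6.6  72.5  25.1]
6856 ((472.51544189453125, -291.6352233886719), (81.1710433959961, 70.21621704101562), 80.35090637207031) 0.0610115616180581
1445 ((472.8100280761719, -291.1959228515625), (40.19551467895508, 33.53415298461914), 79.95178985595703) 0.06696774171378794
1091 ((472.86785888671875, -290.8914794921875), (23.561328887939453, 15.694164276123047), 80.66140747070312) 0.13063414992995465
```

View pics/w2.png

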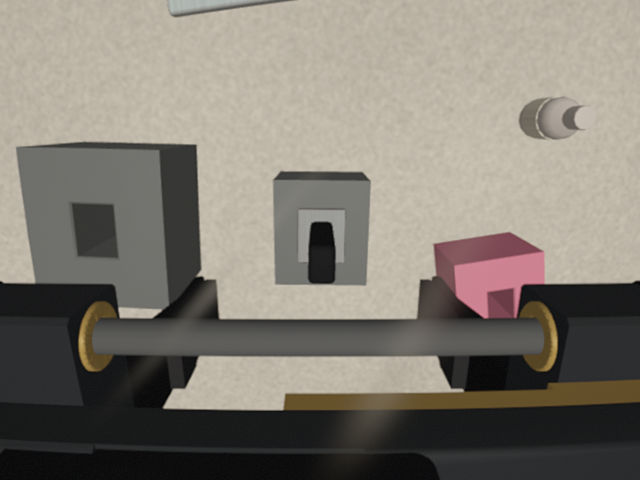

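Request:
servo_tool:
  rows: [0,0,-40,0,0,0,0,-40,0,0,0,0,-40,0,0,0,0,-40,0,0]

```text
time_s: 3.8
tool_pos: [0.4757, -0.2864, 0.1621]
tool_rot: [-1.1, 89.9, -10.1]
force: [-0.2, -1.2, -0.0]
grip_width: 0.087
```

```bash
python3 -c "
from h import *
o=get_obs(); print(jaw(o),o['tool_pos'],o['tool_rot'],o['qpos'].round(1),o['force'])"
```

```text
-9.077131994902263 [ 0.47570162 -0.28641387  0.16209796] [ -1.07133671  89.85035453 -10.14847236] [ -9.9  11.3  42.9 103.6  -8.3  68.1  26.5] [-0.17241385 -1.15636739 -0.00755654]
```

Request:
servo_tool:
  rows: [-3,-4.7,-25,-0.5,0,-3,-4.7,-60,-0.5,0,-3,-4.7,-60,-0.5,0,-3,-4.7,-60,-0.5,0,-3,-4.7,-60,-0.5,0]

```text
time_s: 4.22
tool_pos: [0.4725, -0.2925, 0.1025]
tool_rot: [-12.0, 89.8, -21.7]
force: [0.1, -1.3, 0.4]
grip_width: 0.0872
```

```bash
python3 -c "
from h import *
for i in range(4):
    o=get_obs(); print(jaw(o),o['tool_pos'],o['qpos'].round(2)); read_camera('wrist')"
```

```text
-9.686901725478181 [ 0.47253201 -0.29248167  0.10252801] [ -7.89  15.49  42.34 107.08 -11.83  61.68  29.35]
-9.69239684596854 [ 0.4727006  -0.29267605  0.10274742] [ -7.89  15.47  42.35 107.07 -11.84  61.66  29.36]
-9.692869516093742 [ 0.47269213 -0.29269903  0.10267486] [ -7.89  15.47  42.35 107.08 -11.85  61.65  29.37]
-9.70222343420332 [ 0.47243031 -0.29258455  0.1023562 ] [ -7.88  15.47  42.35 107.11 -11.86  61.63  29.38]
```

Request:
servo_tool:
  rows: [0,1.3,-21.5,0,0,0,1.3,-21.5,0,0,0,1.3,-21.5,0,1,0,1.3,-21.5,0,1,0,1.3,-21.5,0,1,0,1.3,-21.5,0,1,0,1.3,-21.5,0,1,0,1.3,-21.5,0,1,0,1.3,-21.5,0,1,0,1.3,-21.5,0,1]
  force: 60

```text
time_s: 5.25
tool_pos: [0.4709, -0.2908, 0.0787]
tool_rot: [-17.7, 90.0, -27.5]
force: [0.2, -0.5, 0.1]
grip_width: 0.0419
```

```bash
python3 -c "
from h import *
for i in range(1):
    o=get_obs(); print(jaw(o),o['tool_pos'],o['qpos'].round(2),o['force'],o['wrist_torque'])"
```

```text
-9.72480474441063 [ 0.47090991 -0.29075759  0.07865437] [ -7.28  17.2   41.78 108.41 -13.25  59.27  30.33] [ 0.20598396 -0.48737829  0.13943358] [-0.05544952  0.02255045 -0.04425688]
```

Request:
servo_tool:
  rows: [0,0,0,0,1,0,0,0,0,1,0,0,0,0,1,0,0,0,0,1,0,0,0,0,1,0,0,0,0,1,0,0,0,0,1]

```text
time_s: 5.83
tool_pos: [0.471, -0.2908, 0.0786]
tool_rot: [-26.4, 90.0, -36.1]
force: [0.4, 0.0, -0.6]
grip_width: 0.0158
```

Request:
servo_tool:
  rows: [0,0,30,0,1,0,0,65,0,1,0,0,100,0,1,0,0,140,0,1,0,0,140,0,1,0,0,140,0,1]

```text
time_s: 6.33
tool_pos: [0.472, -0.2916, 0.2209]
tool_rot: [-4.6, 89.7, -14.3]
force: [-0.0, 0.2, -1.5]
grip_width: 0.016
```

```bash
python3 - <<'E'
from h import *
o=get_obs(); p=read_camera("wrist"); T=T_of(p,o); W=cloud(p,T); print(jaw(o),o["tool_pos"],o["qpos"].round(1),o["grip_width"],o["force"]); cv2.imwrite("pics/w3.png",p["frame"])
p=read_camera("scene"); f=p["frame"]; T=T_of(p); u,v=project(p,T,o["tool_pos"])[0].astype(int); print(u,v)
cv2.imwrite("pics/s3.png",cv2.resize(f[v-60:v+90,u-90:u+90],None,fx=4,fy=4,interpolation=2))
E
```

```text
-9.727655081522455 [ 0.47203206 -0.29156102  0.22090461] [-11.    8.1  44.   99.5  -5.9  74.5  24.6] 0.016017406256437605 [-0.01400629  0.16916534 -1.53618513]
208 297
```

View pics/w3.png

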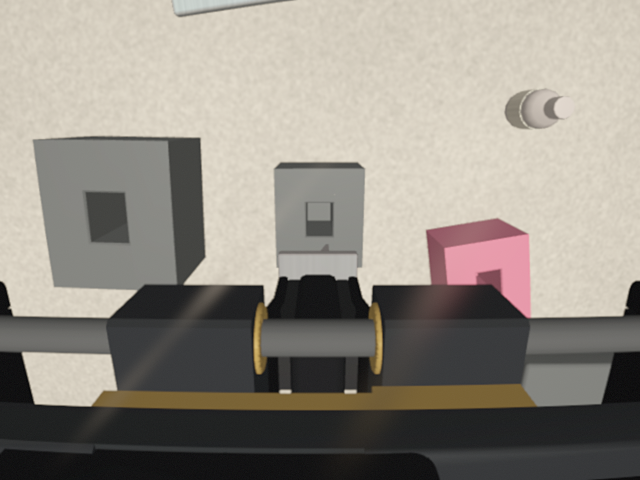

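View pics/s3.png

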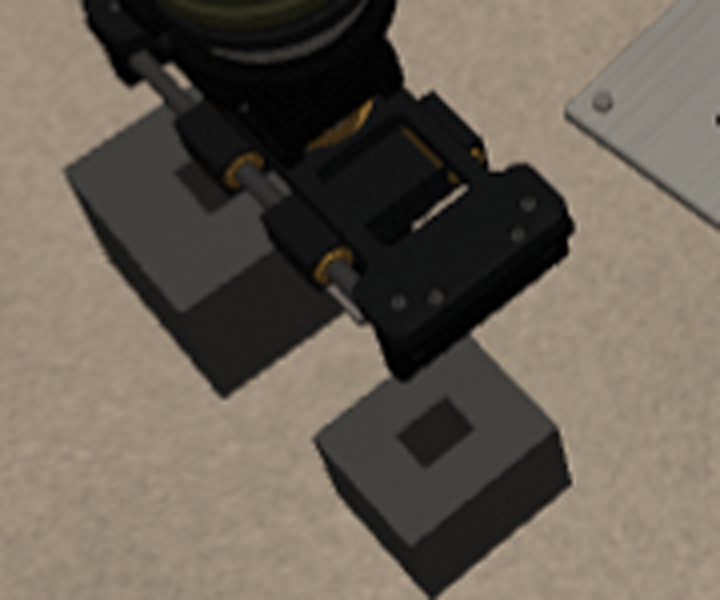

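Request:
servo_tool:
  rows: [58,172,60,6.7,1,58,172,60,6.7,1,58,172,60,6.7,1,58,172,60,6.7,1,58,172,60,6.7,1,58,172,60,6.7,1,58,172,60,6.7,1]

```text
time_s: 7.02
tool_pos: [0.5287, -0.1167, 0.2768]
tool_rot: [-168.4, 89.8, -171.2]
force: [-0.1, -0.3, -1.3]
grip_width: 0.016
```

```bash
cat > look.py <<'E'
import sys
from h import *
from fit import frame
n=sys.argv[1]
o=get_obs(); p=read_camera("wrist"); T=T_of(p,o); W=cloud(p,T); print(jaw(o),o["tool_pos"],o["qpos"].round(1),o["grip_width"],o["force"].round(1)); cv2.imwrite(f"pics/{n}.png",p["frame"])
np.savez(n+".npz",W=W,f=p["frame"],T=T,pos=o["tool_pos"])
E
python3 look.py w4
```

```text
-2.79114645707132 [ 0.52867332 -0.11674655  0.27675355] [-23.4   4.   35.   95.9  -2.3  81.    9.1] 0.015951597665109313 [-0.1 -0.3 -1.3]
```

View pics/w4.png

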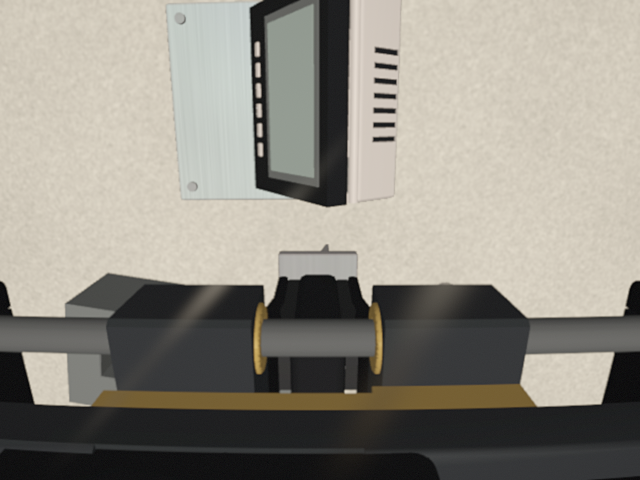

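```bash
python3 - <<'E'
import cv2
f=cv2.imread("pics/w4.png"); cv2.imwrite("pics/w4z.png",cv2.resize(f[0:270,250:410],None,fx=2.2*1,fy=2.2,interpolation=cv2.INTER_CUBIC)) 
cv2.imwrite("pics/w4y.png",cv2.resize(f[130:260,260:400],None,fx=4.5,fy=4.5,interpolation=cv2.INTER_CUBIC)) 
E
```

```text
(no output)
```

View pics/w4y.png

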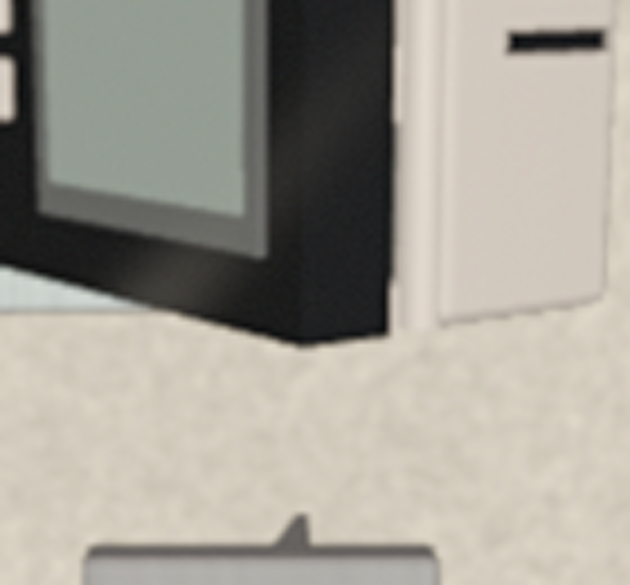

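View pics/w4z.png

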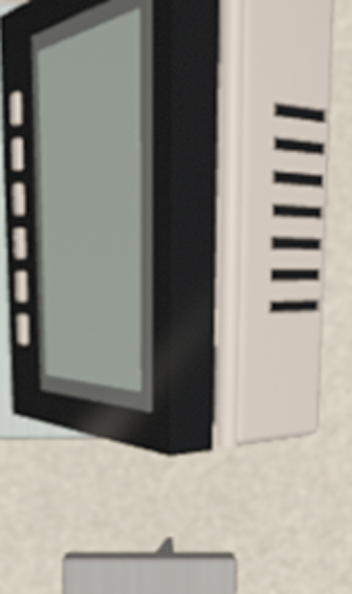

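```bash
cat > pose.py <<'E'
from h import *
from fit import frame
AZ=177.0; B=frame(AZ)
def org(y0,z0=.3245): 
    z0=z0; x0=(.052-B[2,2]*z0)/B[2,0]
    return B@np.array([x0,y0,z0])
E
python3 - <<'E'
from pose import *
d=np.load("w4.npz"); W=d["W"]; T=d["T"]
m=np.zeros((480,640),bool); m[0:210,245:400]=1; m&=(W[...,2]>.06)
q=W[m]; 
for az in (176.5,177,177.5):
    s=q@frame(az); print(az)
    f=s[np.abs(s[:,0]+.352)<.006]; A=np.c_[np.ones(len(f)),f[:,1],f[:,2]-.38]; print(" front",len(f),np.linalg.lstsq(A,f[:,0],rcond=None)[0].round(4))
    t=s[(np.abs(s[:,2]-.4345)<.004)]; 
    for a,b in ((-.372,-.355),(-.41,-.385)):
        tt=t[(t[:,0]>a)&(t[:,0]<b)]; A=np.c_[np.ones(len(tt)),tt[:,1],tt[:,0]+.37]; print(" top",len(tt),np.linalg.lstsq(A,tt[:,2],rcond=None)[0].round(4), np.percentile(tt[:,1],[0.5,99.5,100]).round(4))
B=frame(177)
p=dict(intrinsics=None)
pp=read_camera("wrist")
for y0 in(-.004,):
    O=org(y0); print("origin",O)
    for nm,X in (("nL",(0,-.055,.105)),("nR",(0,.055,.105)),("R-end",(0,.075,.11)),("nRa",(0,.042,.11)),("nRb",(0,.068,.11)),("Rf",(.02,.075,.11)),("Rback",(-.045,.075,.11))):
        Pw=O+B@np.array(X); print(nm,Pw.round(4),project(pp,T,Pw).round(1))
E
```

```text
176.5
 front 16401 [-0.3514 -0.0074 -0.0126]
 top 3558 [0.4352 0.0097 0.0302] [-0.0649  0.0655  0.0665]
 top 5190 [ 0.4354  0.0109 -0.0029] [-0.0715  0.0646  0.0661]
177
 front 16399 [-0.3514 -0.0008 -0.0125]
 top 3552 [0.4351 0.0045 0.0302] [-0.0601  0.0703  0.0713]
 top 5199 [ 0.4354  0.0059 -0.0028] [-0.0663  0.0696  0.0711]
177.5
 front 16399 [-0.3514  0.0058 -0.0125]
 top 3544 [ 0.4351 -0.0007  0.0297] [-0.0553  0.0751  0.0761]
 top 5199 [ 0.4354  0.0009 -0.0033] [-0.0612  0.0746  0.076 ]
origin [ 0.49102057 -0.02172781  0.052     ]
nL [0.554 0.03  0.138] [[348.4   7. ]]
nR [ 0.5483 -0.0798  0.138 ] [[345.2 174.8]]
R-end [ 0.5501 -0.0999  0.1421] [[349.  203.6]]
nRa [ 0.5518 -0.067   0.1421] [[350.1 156.8]]
nRb [ 0.5505 -0.0929  0.1421] [[349.2 193.9]]
Rf [ 0.5337 -0.0991  0.1536] [[326.3 206.6]]
Rback [ 0.5869 -0.1019  0.1163] [[394.  197.6]]
```

```bash
python3 - <<'E'
from pose import *
p=read_camera("wrist"); Tc=np.linalg.inv(p["tool_from_camera"])
for X in ((.0687,0,.006),(.0687,.008,.006),(.0687,.008,.0045),(.0187,.02,-.017),(.0187,.02,.017),(.0127,.02,.017),(.0687,.008,0)):
    c=(Tc@np.r_[X,1])[:3]; print(X,cv2.projectPoints(c[None],np.zeros(3),np.zeros(3),p["intrinsics"],np.array([p["k1"],0,0,0,0]))[0].ravel().round(1))
f=p["frame"]; cv2.imwrite("pics/w4t.png",cv2.resize(f[235:285,260:380],None,fx=6,fy=6,interpolation=2))
E
```

```text
(0.0687, 0, 0.006) [330.5 256.1]
(0.0687, 0.008, 0.006) [330.6 242.7]
(0.0687, 0.008, 0.0045) [328.  242.7]
(0.0187, 0.02, -0.017) [281.9 248.4]
(0.0187, 0.02, 0.017) [359.3 248.4]
(0.0127, 0.02, 0.017) [360.6 252.6]
(0.0687, 0.008, 0) [320.  242.7]
```

View pics/w4t.png

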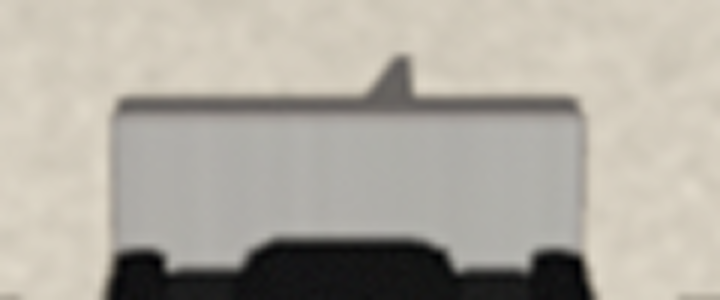

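```bash
cat >> pose.py <<'E'
AZ=177.1; B=frame(AZ); O=np.array([0.491,-.0203,.052])
def tcp_for(sx,sz,side,dy=0):  # mm; tip front corner at shell (sx,sz)
    F=O+B@np.array([sx/1e3,(.055 if side=="R" else -.055)+dy,sz/1e3])
    a=np.radians(AZ-180); off=np.array([np.cos(a)*.0045,np.sin(a)*.0045,-.0687])
    return (F-off)*1e3
def tip_now(o):
    a=np.radians(AZ-180); off=np.array([np.cos(a)*.0045,np.sin(a)*.0045,-.0687])
    return (B.T@(o["tool_pos"]+off-O))*1e3
E
python3 - <<'E'
from pose import *
o=get_obs(); print(o["tool_pos"]*1e3, jaw(o)); c=o["tool_pos"]*1e3
for s in "RL":
    for a in ((-1.6,106.2),(-1.6+.5736*20,106.2+.8192*20)): t=tcp_for(*a,s); print(s,a,t.round(1),(t-c).round(1))
E
```

```text
[ 527.68735852 -120.40505229  277.10823419] -3.1785758385510285
R (-1.6, 106.2) [545.9 -78.2 206.8] [ 18.2  42.3 -70.3]
R (9.872, 122.584) [545.9 -78.2 226.8] [ 18.2  42.3 -50.3]
L (-1.6, 106.2) [551.4  31.7 206.8] [ 23.7 152.1 -70.3]
L (9.872, 122.584) [551.4  31.7 226.8] [ 23.7 152.1 -50.3]
```

Request:
servo_tool:
  rows: [12,40,-10,0,1,24,80,-30,0,1,24,120,-50,0,1,24,152,-50,0,1,24,152,-50,0,1,24,152,-50,0,1,24,152,-50,0,1,24,152,-50,0,1]

```text
time_s: 7.83
tool_pos: [0.553, 0.0305, 0.2287]
tool_rot: [-69.3, 89.9, -72.5]
force: [-0.2, 0.4, -0.7]
grip_width: 0.0157
```

```bash
python3 look.py w5; python3 - <<'E'
from pose import *
o=get_obs(); print(tip_now(o),o["tool_pos"])
f=cv2.imread("pics/w5.png"); cv2.imwrite("pics/w5z.png",cv2.resize(f[130:330,220:420],None,fx=3,fy=3,interpolation=2))
E
```

```text
-3.2563640580112634 [0.55298872 0.03045681 0.22868303] [-32.    6.9  28.5  98.4  -3.3  75.5  -6.2] 0.015702095774285177 [-0.2  0.4 -0.7]
[  9.69546282 -54.00602717 125.22593177] [0.55304086 0.03063242 0.22884017]
```

View pics/w5z.png

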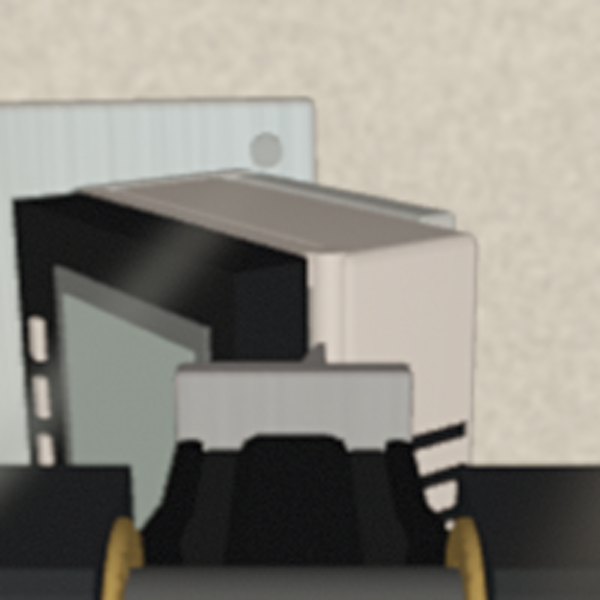

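Request:
servo_tool:
  rows: [-1.6,1,-8,0,1,-1.6,1,-15,0,1,-1.6,1,-17,0,1,-1.6,1,-17,0,1,-1.6,1,-17,0,1]

```text
time_s: 8.3
tool_pos: [0.5514, 0.0339, 0.2114]
tool_rot: [-51.6, 90.0, -54.7]
force: [1.4, -0.8, -0.8]
grip_width: 0.0156
```

```bash
python3 look.py w6; python3 - <<'E'
from pose import *
o=get_obs(); print(tip_now(o),o["tool_pos"])
f=cv2.imread("pics/w6.png"); a=cv2.resize(f[190:290,260:380],None,fx=5,fy=5,interpolation=2); cv2.imwrite("pics/w6z.png",a)
p=read_camera("scene"); u,v=project(p,T_of(p),o["tool_pos"]-[0,0,.06])[0].astype(int); cv2.imwrite("pics/s6.png",cv2.resize(p["frame"][v-50:v+50,u-60:u+60],None,fx=5,fy=5,interpolation=2))
E
```

```text
-3.046869335468638 [0.55143531 0.03392415 0.21140968] [-32.1   7.4  28.2  99.9  -3.6  73.6  -6.1] 0.015630385365641732 [ 1.4 -0.8 -0.8]
[  1.27067027 -57.30177111 110.01649937] [0.55138735 0.03401616 0.21154907]
```

View pics/w6z.png

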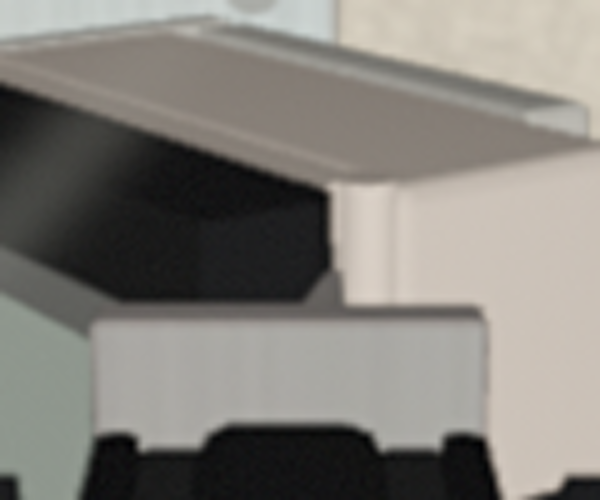

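View pics/s6.png

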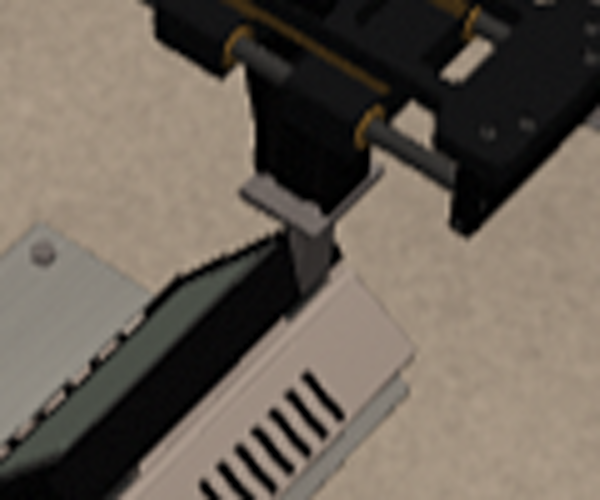

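Request:
servo_tool:
  rows: [0,-2,-1.5,0,1,0,-2,-3,0,1,0,-2,-4.5,0,1,0,-2,-4.5,0,1,0,-2,-4.5,0,1]

```text
time_s: 8.82
tool_pos: [0.5521, 0.0322, 0.2075]
tool_rot: [0.9, 89.9, -2.1]
force: [3.5, -0.9, 0.2]
grip_width: 0.0158
```

```bash
cat > tip.py <<'E'
from pose import *
o=get_obs(); print("tip",tip_now(o).round(2),"tcp",(o["tool_pos"]*1e3).round(1),"F",o["force"].round(1),"M",o["wrist_torque"].round(2),o["time_s"],o["grip_width"])
E
python3 tip.py
```

```text
tip [ -1.72 -55.54 107.11] tcp [552.1  32.2 207.5] F [ 3.5 -0.9  0.2] M [-0.15 -1.   -0.04] 8.8167 0.015805843456324468
```

Request:
servo_tool:
  rows: [-0.5,0,-0.5,0,1,-1,0,-0.5,0,1,-1.5,0,-0.5,0,1,-1.5,0,-0.5,0,1]

```text
time_s: 9.15
tool_pos: [0.5517, 0.0322, 0.2074]
tool_rot: [4.0, 89.7, 1.0]
force: [6.4, -0.1, 0.2]
grip_width: 0.0155
```

```bash
python3 tip.py
```

```text
tip [ -1.41 -55.51 106.88] tcp [551.7  32.2 207.4] F [ 6.4 -0.1  0.2] M [-0.13 -1.89  0.03] 9.15 0.015526113980890974
```

Request:
servo_tool:
  rows: [-0.5,0,0,0,1,-1,0,0,0,1,-1.5,0,0,0,1,-1.5,0,0,0,1]

```text
time_s: 9.48
tool_pos: [0.5512, 0.0322, 0.2077]
tool_rot: [3.5, 89.6, 0.5]
force: [8.8, -0.5, -1.0]
grip_width: 0.0156
```

```bash
python3 tip.py
```

```text
tip [ -0.89 -55.51 106.77] tcp [551.2  32.2 207.7] F [ 8.8 -0.5 -1. ] M [-0.12 -2.55 -0.  ] 9.4833 0.01555828449476716
```

Request:
servo_tool:
  rows: [-0.5,0,0,0,1,-1,0,0,0,1,-1,0,0,0,1]

```text
time_s: 9.73
tool_pos: [0.5506, 0.0322, 0.2079]
tool_rot: [4.0, 89.5, 1.0]
force: [9.0, -0.4, -1.1]
grip_width: 0.0155
```

```bash
python3 tip.py
```

```text
tip [ -0.26 -55.48 106.66] tcp [550.6  32.2 207.9] F [ 9.  -0.4 -1.1] M [-0.13 -2.69  0.04] 9.7333 0.015478254961090152
```

Request:
servo_tool:
  rows: [-0.5,0,0,0,1,-1,0,0,0,1,-1,0,0,0,1]

```text
time_s: 9.98
tool_pos: [0.55, 0.0323, 0.2082]
tool_rot: [4.7, 89.5, 1.7]
force: [10.5, -0.0, -0.2]
grip_width: 0.0155
```

```bash
python3 tip.py;  python3 look.py w7; python3 - <<'E'
from pose import *
f=cv2.imread("pics/w7.png"); a=cv2.resize(f[190:290,260:380],None,fx=5,fy=5,interpolation=2); cv2.imwrite("pics/w7z.png",a)
o=get_obs();p=read_camera("scene"); u,v=project(p,T_of(p),o["tool_pos"]-[0,0,.06])[0].astype(int); cv2.imwrite("pics/s7.png",cv2.resize(p["frame"][v-50:v+50,u-60:u+60],None,fx=5,fy=5,interpolation=2))
E
```

```text
tip [  0.4  -55.49 106.57] tcp [550.   32.3 208.2] F [10.5 -0.  -0.2] M [-0.12 -2.87 -0.05] 9.9833 0.015509524232807893
-3.026265299740893 [0.55003963 0.03227397 0.20822633] [-32.2   6.8  28.2 100.8  -3.4  72.6  -6.1] 0.015509524232807893 [10.5 -0.  -0.2]
```

View pics/w7z.png

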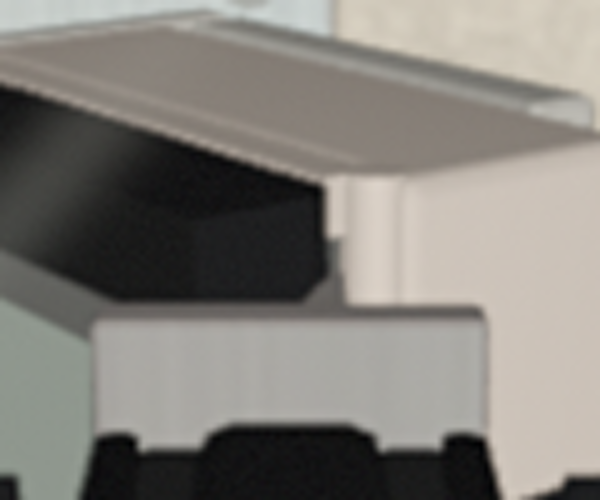

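View pics/s7.png

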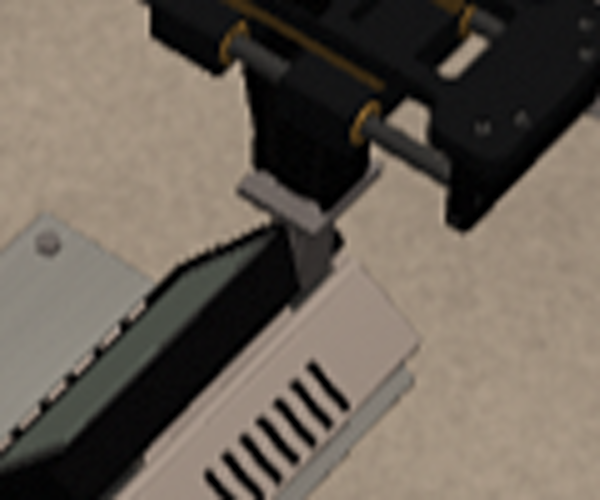

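```bash
cat > gap.py <<'E'
import sys
from pose import *
def fr(n):
    W=np.load(n+".npz")["W"]; q=W[~np.isnan(W[...,0])]; s=(q-O)@B*1e3
    s=s[(np.abs(s[:,1])<78)]
    out={}
    f=s[(s[:,0]>15)&(s[:,0]<34)&(s[:,2]>8)&(s[:,2]<102)]
    # bezel/front plane points, by y bins
    r=[]
    for a,b in((-74,-62),(-62,-50),(-30,30),(50,62),(62,74)):
        g=f[(f[:,1]>a)&(f[:,1]<b)]
        r.append((len(g),round(float(np.median(g[:,0])),2)) if len(g)>30 else None)
    # white back face z-top of shell: end plane offset
    t=s[(s[:,0]<-12)&(s[:,0]>-40)&(np.abs(s[:,2]-110)<6)]
    print(n,r,"shelltop",len(t),np.median(t[:,2]).round(2) if len(t) else None)
for n in sys.argv[1:]: fr(n)
E
python3 gap.py w4 w5 w6 w7
```

```text
w4 [(372, 20.69), (1020, 21.42), (5401, 21.87), (956, 21.81), (914, 20.95)] shelltop 5775 111.03
w5 [(1237, 20.7), (1056, 21.46), (1052, 21.95), None, None] shelltop 2189 110.82
w6 [(1401, 20.65), (985, 21.46), (499, 21.85), None, None] shelltop 2105 110.78
w7 [(1504, 22.17), (1053, 22.88), (482, 22.92), None, None] shelltop 2203 110.81
```

Request:
servo_tool:
  rows: [-0.5,0,0,0,1,-1,0,0,0,1,-1.3,0,0,0,1,-1.3,0,0,0,1]

```text
time_s: 10.42
tool_pos: [0.5493, 0.0322, 0.2086]
tool_rot: [5.0, 89.4, 2.0]
force: [10.1, 0.3, 1.2]
grip_width: 0.0156
```

```bash
python3 tip.py;  python3 look.py w8; python3 gap.py w8
```

```text
tip [  1.25 -55.42 106.45] tcp [549.3  32.2 208.6] F [10.1  0.3  1.2] M [-0.14 -3.06 -0.01] 10.4167 0.015632934383838153
-3.0288061092727903 [0.54926371 0.03224126 0.20861593] [-32.2   6.7  28.2 101.   -3.3  72.6  -6.2] 0.015632934383838153 [10.1  0.3  1.2]
w8 [(1539, 23.0), (1058, 23.63), (489, 23.49), None, None] shelltop 2223 110.75
```

Request:
servo_tool:
  rows: [2,0,2,0,1,3.5,0,8,0,1,3.5,0,20,0,1,1,-35,20,0,1,0,-75,20,0,1,-2,-110,20,0,1,-2,-110,20,0,1,-2,-110,20,0,1,-2,-110,20,0,1]

```text
time_s: 11.22
tool_pos: [0.5421, -0.0768, 0.2264]
tool_rot: [150.5, 89.8, 147.4]
force: [0.8, 0.4, -1.3]
grip_width: 0.0154
```

```bash
python3 tip.py;  python3 look.py w9; python3 gap.py w9;python3 - <<'E'
from pose import *
o=get_obs(); c=o["tool_pos"]*1e3
for a in ((-1.6,106.2),(-1.6+.5736*4,106.2+.8192*4)): t=tcp_for(*a,"R"); print(a,t.round(1),(t-c).round(1))
E
```

```text
tip [ 12.8   53.84 120.05] tcp [542.1 -76.8 226.4] F [ 0.8  0.4 -1.3] M [-0.05 -0.04 -0.03] 11.2167 0.01543207659265923
-3.018976125943447 [ 0.54208149 -0.07679295  0.22638567] [-25.3   6.4  33.2  99.4  -3.7  75.4   5.7] 0.01543207659265923 [ 0.8  0.4 -1.3]
w9 [(1323, 23.21), (1419, 23.66), (6306, 23.03), (861, 21.89), (625, 20.77)] shelltop 8260 111.02
(-1.6, 106.2) [545.9 -78.2 206.8] [  3.5  -2.2 -19.6]
(0.6943999999999999, 109.4768) [545.9 -78.2 210.8] [  3.5  -2.2 -15.6]
```

Request:
servo_tool:
  rows: [4,-1.4,-4,0,1,4,-1.4,-10,0,1,4,-1.4,-15,0,1,4,-1.4,-18,0,1,4,-1.4,-18,0,1,4,-1.4,-18,0,1]

```text
time_s: 11.77
tool_pos: [0.547, -0.0789, 0.2083]
tool_rot: [-158.3, 90.0, -161.3]
force: [0.8, 0.6, -1.0]
grip_width: 0.0155
```

```bash
python3 tip.py;  python3 look.py w10; python3 gap.py w10; python3 - <<'E'
from pose import *
f=cv2.imread("pics/w10.png"); a=cv2.resize(f[190:290,260:380],None,fx=5,fy=5,interpolation=2); cv2.imwrite("pics/w10z.png",a)
o=get_obs();p=read_camera("scene"); u,v=project(p,T_of(p),o["tool_pos"]-[0,0,.06])[0].astype(int); cv2.imwrite("pics/s10.png",cv2.resize(p["frame"][v-50:v+50,u-60:u+60],None,fx=5,fy=5,interpolation=2))
E
```

```text
tip [ -1.66  55.66 108.11] tcp [547.  -78.9 208.3] F [ 0.8  0.6 -1. ] M [-0.07 -0.13  0.01] 11.7667 0.015520915468226404
-3.0008257199707753 [ 0.54697582 -0.07886448  0.20830958] [-24.9   7.8  33.3 100.3  -4.4  73.3   6.4] 0.015520915468226404 [ 0.8  0.6 -1. ]
w10 [(1471, 23.23), (1572, 23.69), (6933, 22.99), (944, 21.86), (853, 20.75)] shelltop 9485 111.05
```

View pics/w10z.png

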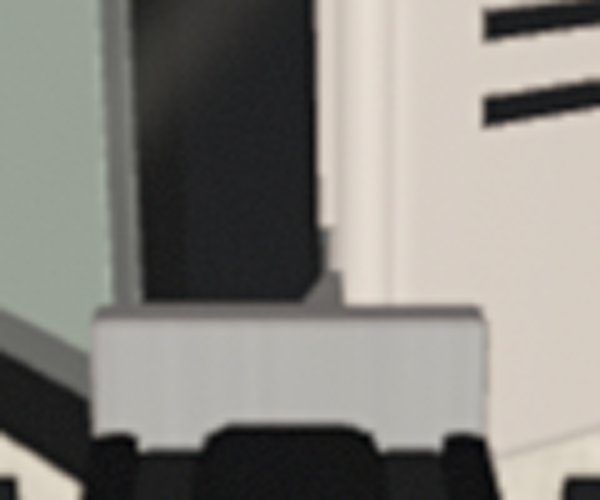

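View pics/s10.png

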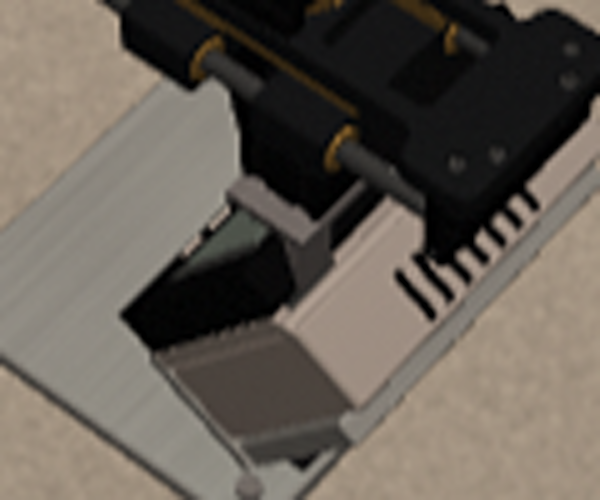

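Request:
servo_tool:
  rows: [0,0,-1,0,1,-0.5,0,-2,0,1,-1,0,-2,0,1,-2,0,-2,0,1,-3,0,-2,0,1,-4,0,-2,0,1,-4,0,-2,0,1]

```text
time_s: 12.45
tool_pos: [0.5458, -0.0792, 0.2076]
tool_rot: [-1.5, 89.6, -4.5]
force: [8.1, -0.8, -1.9]
grip_width: 0.016
```

```bash
python3 tip.py;  python3 look.py w11; python3 gap.py w11
```

```text
tip [ -1.12  56.04 106.9 ] tcp [545.8 -79.2 207.6] F [ 8.1 -0.8 -1.9] M [-0.19 -2.11 -0.03] 12.45 0.016011513360196135
-3.009857404384428 [ 0.54582274 -0.07919368  0.20762246] [-25.    7.3  33.3 100.9  -4.2  72.7   6.3] 0.016011513360196135 [ 8.1 -0.8 -1.9]
w11 [(1523, 23.2), (1616, 23.68), (7098, 23.18), (964, 22.27), (870, 21.19)] shelltop 9472 111.04
```

Request:
servo_tool:
  rows: [-1,0,0,0,1,-2,0,0,0,1,-3,0,0,0,1,-3,0,0,0,1]

```text
time_s: 12.83
tool_pos: [0.5442, -0.0791, 0.2085]
tool_rot: [0.2, 89.4, -2.8]
force: [9.0, -0.5, -1.3]
grip_width: 0.0155
```

```bash
python3 tip.py;  python3 look.py w12; python3 gap.py w12
```

```text
tip [  0.74  56.01 106.64] tcp [544.2 -79.1 208.5] F [ 9.  -0.5 -1.3] M [-0.18 -2.65 -0.01] 12.8333 0.015517248912686884
-3.0014241685795495 [ 0.54415599 -0.0790785   0.20847723] [-25.1   6.8  33.3 101.2  -4.   72.6   6.1] 0.015517248912686884 [ 9.  -0.5 -1.3]
w12 [(1583, 22.96), (1635, 23.63), (7174, 23.97), (984, 23.88), (896, 23.0)] shelltop 9371 111.06
```

Request:
servo_tool:
  rows: [-1,0,0,0,1,-2,0,-0.5,0,1,-2.5,0,-1,0,1,-2.5,0,-1,0,1]

```text
time_s: 13.22
tool_pos: [0.5432, -0.0791, 0.2087]
tool_rot: [1.1, 89.2, -1.9]
force: [11.1, 0.6, 1.6]
grip_width: 0.0154
```

```bash
python3 tip.py;  python3 look.py w13; python3 gap.py w13
```

```text
tip [  1.62  56.07 106.25] tcp [543.2 -79.1 208.7] F [11.1  0.6  1.6] M [-0.17 -3.16  0.03] 13.2167 0.0154093276603495
-2.9954874655095676 [ 0.54321285 -0.07908794  0.20866415] [-25.2   6.5  33.2 101.5  -3.8  72.3   6. ] 0.0154093276603495 [11.1  0.6  1.6]
w13 [(1626, 22.88), (1634, 23.65), (7290, 24.3), (991, 24.52), (905, 23.73)] shelltop 9357 111.0
```

Request:
servo_tool:
  rows: [-1,0,0.5,0,1,-2,0,1,0,1,-3,0,1,0,1,-3,0,1,0,1]

```text
time_s: 13.6
tool_pos: [0.541, -0.0789, 0.2102]
tool_rot: [2.0, 89.0, -1.0]
force: [12.4, 0.5, 3.6]
grip_width: 0.0155
```

```bash
python3 tip.py;  python3 look.py w14; python3 gap.py w14
```

```text
tip [  4.33  56.04 106.18] tcp [541.  -78.9 210.2] F [12.4  0.5  3.6] M [-0.1  -3.5  -0.04] 13.6 0.01551726773083493
-2.9904760424230363 [ 0.54095409 -0.07893988  0.21016073] [-25.3   6.   33.2 101.7  -3.6  72.3   5.8] 0.01551726773083493 [12.4  0.5  3.6]
w14 [(1696, 22.53), (1624, 23.65), (7324, 25.47), (1008, 27.06), (934, 26.57)] shelltop 9255 111.03
```

Request:
servo_tool:
  rows: [3,0,1,0,1,5,0,6,0,1,5,0,20,0,1,6,35,22,0,1,9,75,22,0,1,11,110,20,0,1,11,110,20,0,1,11,110,20,0,1,11,110,20,0,1]

```text
time_s: 14.4
tool_pos: [0.5448, 0.0303, 0.2262]
tool_rot: [-142.6, 89.9, -145.6]
force: [-0.7, -0.3, -1.8]
grip_width: 0.0158
```

```bash
python3 tip.py;  python3 look.py w15; python3 gap.py w15;python3 - <<'E'
from pose import *
o=get_obs(); c=o["tool_pos"]*1e3
for a in ((-1.,107.5),): t=tcp_for(*a,"L"); print(a,t.round(1),(t-c).round(1))
E
```

```text
tip [ 14.94 -53.23 118.39] tcp [544.8  30.3 226.2] F [-0.7 -0.3 -1.8] M [-0.09  0.02 -0.03] 14.4 0.015757250394549588
-3.0103800931216997 [0.5447985  0.03027071 0.22624621] [-32.2   6.   28.3  99.6  -2.9  75.3  -6.4] 0.015757250394549588 [-0.7 -0.3 -1.8]
w15 [(1414, 22.6), (1138, 23.77), (1022, 25.15), None, None] shelltop 2601 110.83
(-1.0, 107.5) [551.7  31.7 208.2] [  6.7   2.3 -18.2]
```

View pics/w15.png

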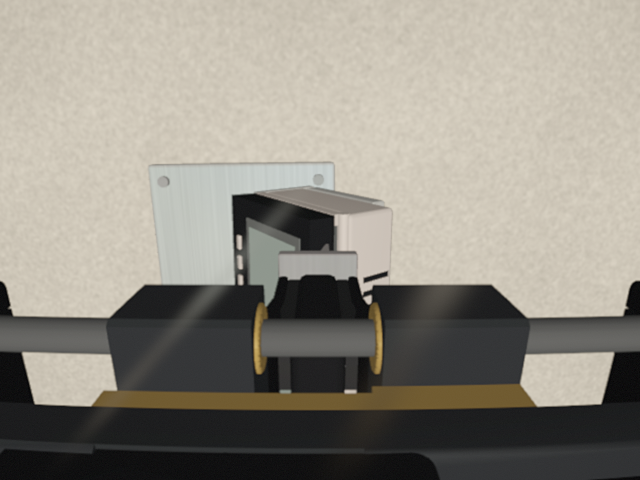

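Request:
servo_tool:
  rows: [7,1.5,0,0,1,7,1.5,-8,0,1,7,1.5,-15,0,1,7,1.5,-19,0,1,7,1.5,-20,0,1,7,1.5,-20,0,1]

```text
time_s: 14.95
tool_pos: [0.552, 0.0321, 0.2058]
tool_rot: [-159.7, 89.9, -162.7]
force: [0.0, -0.2, -0.7]
grip_width: 0.0158
```

```bash
python3 tip.py;  python3 look.py w16; python3 gap.py w16; python3 - <<'E'
import cv2
f=cv2.imread("pics/w16.png"); a=cv2.resize(f[190:290,260:380],None,fx=5,fy=5,interpolation=2); cv2.imwrite("pics/w16z.png",a)
E
```

```text
tip [ -2.62 -55.4  105.74] tcp [552.   32.1 205.8] F [ 0.  -0.2 -0.7] M [-0.11  0.05 -0.06] 14.95 0.01575792918002087
-3.0488072641868667 [0.55202573 0.03208021 0.20580766] [-31.9   7.7  28.3 100.2  -3.8  73.1  -5.8] 0.01575792918002087 [ 0.  -0.2 -0.7]
w16 [(1548, 22.57), (1105, 23.81), (404, 24.91), None, None] shelltop 2191 110.8
```

View pics/w16z.png

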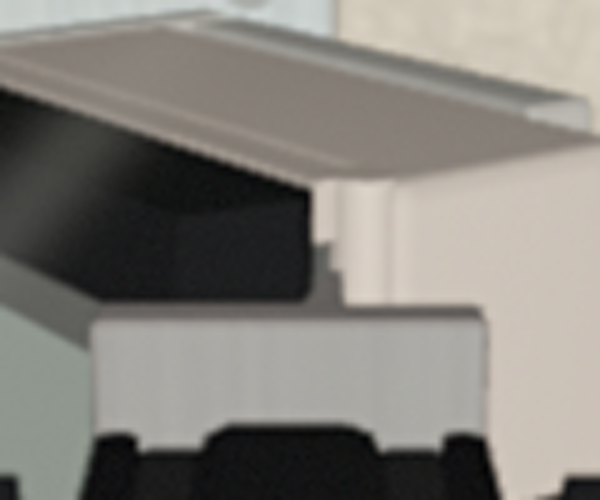

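Request:
servo_tool:
  rows: [-1,0,-1,0,1,-2,0,-1,0,1,-3,0,-1,0,1,-4,0,-1,0,1,-5,0,-1,0,1,-6,0,-1,0,1,-6,0,-1,0,1]

```text
time_s: 15.58
tool_pos: [0.5496, 0.0324, 0.207]
tool_rot: [4.9, 89.5, 1.9]
force: [8.0, -0.3, -2.6]
grip_width: 0.0156
```

```bash
python3 tip.py;  python3 look.py w17; python3 gap.py w17
```

```text
tip [ 8.0000e-02 -5.5550e+01  1.0529e+02] tcp [549.6  32.4 207. ] F [ 8.  -0.3 -2.6] M [-0.19 -2.09  0.04] 15.5833 0.01562404612633197
-3.0249296081639487 [0.54956503 0.03235783 0.20699954] [-32.1   6.9  28.2 100.9  -3.4  72.5  -6.1] 0.01562404612633197 [ 8.  -0.3 -2.6]
w17 [(1618, 23.3), (1080, 24.46), (432, 25.36), None, None] shelltop 2233 110.78
```

Request:
servo_tool:
  rows: [-1,0,0,0,1,-2,0,0,0,1,-3,0,0,0,1,-4,0,0,0,1,-4,0,0,0,1]

```text
time_s: 16.05
tool_pos: [0.5473, 0.0324, 0.2082]
tool_rot: [6.1, 89.3, 3.1]
force: [10.3, -0.1, -0.7]
grip_width: 0.0152
```

```bash
python3 tip.py;  python3 look.py w18; python3 gap.py w18
```

```text
tip [  2.65 -55.5  104.94] tcp [547.3  32.4 208.2] F [10.3 -0.1 -0.7] M [-0.18 -2.75  0.  ] 16.05 0.015247150096591756
-3.0251529585812933 [0.54725916 0.03242403 0.20818038] [-32.3   6.3  28.2 101.3  -3.1  72.4  -6.4] 0.015247150096591756 [10.3 -0.1 -0.7]
w18 [(1752, 25.83), (1068, 26.76), (414, 27.12), None, None] shelltop 2309 110.75
```

Request:
servo_tool:
  rows: [-1,0,0.5,0,1,-2,0,0.5,0,1,-2.5,0,0.5,0,1,-2.5,0,0.5,0,1]

```text
time_s: 16.43
tool_pos: [0.5455, 0.0324, 0.2092]
tool_rot: [6.5, 89.2, 3.5]
force: [10.3, -0.5, 1.3]
grip_width: 0.0158
```

```bash
python3 tip.py;  python3 look.py w19; python3 gap.py w19
```

```text
tip [  4.69 -55.41 104.81] tcp [545.5  32.4 209.2] F [10.3 -0.5  1.3] M [-0.15 -2.94  0.05] 16.4333 0.015824839406902953
-3.023982884079211 [0.54551245 0.03242433 0.20924966] [-32.4   5.9  28.1 101.6  -2.9  72.4  -6.6] 0.015824839406902953 [10.3 -0.5  1.3]
w19 [(1857, 27.86), (1066, 28.67), (421, 28.55), None, None] shelltop 2384 110.74
```

Request:
servo_tool:
  rows: [3,0,1,0,1,5,0,6,0,1,5,0,20,0,1,4,-35,22,0,1,3,-75,22,0,1,2,-110,20,0,1,2,-110,20,0,1,2,-110,20,0,1,2,-110,20,0,1]

```text
time_s: 17.23
tool_pos: [0.5415, -0.0768, 0.226]
tool_rot: [136.8, 89.9, 133.8]
force: [-0.6, 0.4, -0.5]
grip_width: 0.0158
```

```bash
python3 tip.py;  python3 look.py w20; python3 gap.py w20;python3 - <<'E'
from pose import *
o=get_obs(); c=o["tool_pos"]*1e3
for a in ((-1.,105),): t=tcp_for(*a,"R"); print(a,t.round(1),(t-c).round(1))
E
```

```text
tip [ 13.05  53.91 119.39] tcp [541.5 -76.8 226. ] F [-0.6  0.4 -0.5] M [ 0.02  0.08 -0.  ] 17.2333 0.01578842070730812
-3.0223551596687606 [ 0.54149574 -0.07683264  0.22598159] [-25.4   6.3  33.2  99.6  -3.6  75.2   5.6] 0.01578842070730812 [-0.6  0.4 -0.5]
w20 [(1357, 28.01), (1408, 28.57), (6283, 28.1), (871, 27.17), (714, 26.1)] shelltop 8295 111.02
(-1.0, 105) [544.7 -78.1 206.1] [  2.9  -2.1 -19.8]
```

Request:
servo_tool:
  rows: [4,-1.5,0,0,1,4,-1.5,-8,0,1,4,-1.5,-15,0,1,4,-1.5,-20,0,1,4,-1.5,-21,0,1,4,-1.5,-21,0,1]

```text
time_s: 17.78
tool_pos: [0.5455, -0.0789, 0.2042]
tool_rot: [-172.3, 89.9, -175.4]
force: [0.1, 0.6, -1.0]
grip_width: 0.0159
```

```bash
python3 tip.py
```

```text
tip [ -2.8   55.73 103.85] tcp [545.5 -78.9 204.2] F [ 0.1  0.6 -1. ] M [-0.08  0.03  0.01] 17.7833 0.015874323514722895
```

Request:
servo_tool:
  rows: [-1,0,0,0,1,-2,0,0,0,1,-3,0,0,0,1,-4,0,0,0,1,-5,0,0,0,1,-6,0,0,0,1,-7,0,0,0,1,-7,0,0,0,1]

```text
time_s: 18.45
tool_pos: [0.5423, -0.0791, 0.2066]
tool_rot: [-0.0, 89.5, -3.0]
force: [8.4, -0.4, -2.9]
grip_width: 0.0158
```

```bash
python3 tip.py;  python3 look.py w21; python3 gap.py w21
```

```text
tip [  1.15  56.15 104.04] tcp [542.3 -79.1 206.6] F [ 8.4 -0.4 -2.9] M [-0.17 -2.17 -0.01] 18.45 0.015795228947662044
-3.0053859424120026 [ 0.54232035 -0.07912188  0.20658135] [-25.2   6.7  33.3 101.5  -3.9  72.4   6.1] 0.015795228947662044 [ 8.4 -0.4 -2.9]
w21 [(1606, 27.97), (1649, 28.54), (7277, 28.32), (1016, 27.69), (921, 26.7)] shelltop 9614 111.05
```

R has risen 5.8 mm and needs about 1.6 mm more.

Request:
servo_tool:
  rows: [-1,0,0,0,1,-2,0,0,0,1,-2.7,0,0,0,1,-2.7,0,0,0,1]

```text
time_s: 18.83
tool_pos: [0.5408, -0.079, 0.2073]
tool_rot: [1.2, 89.3, -1.8]
force: [9.5, -0.6, -1.3]
grip_width: 0.0157
```

```bash
python3 tip.py;  python3 look.py w22; python3 gap.py w22
```

```text
tip [  2.84  56.12 103.77] tcp [540.8 -79.  207.3] F [ 9.5 -0.6 -1.3] M [-0.12 -2.6  -0.02] 18.8333 0.015699549589146638
-2.9956961253459538 [ 0.54079031 -0.07901079  0.20733279] [-25.3   6.3  33.3 101.7  -3.7  72.3   5.9] 0.015699549589146638 [ 9.5 -0.6 -1.3]
w22 [(1671, 27.76), (1673, 28.51), (7376, 29.03), (1019, 29.18), (941, 28.36)] shelltop 9529 111.0
```

Request:
servo_tool:
  rows: [3,0,1,0,1,5,0,6,0,1,5,0,30,0,1,0,-10,70,0,1,-5,-42,75,0,1,-5,-42,75,0,1,-5,-42,75,0,1,-5,-42,75,0,1]

```text
time_s: 19.55
tool_pos: [0.5304, -0.1209, 0.2797]
tool_rot: [156.4, 89.9, 153.4]
force: [0.2, 0.1, -1.0]
grip_width: 0.0156
```

```bash
python3 tip.py;  python3 look.py w23; python3 gap.py w4 w23; python3 - <<'E'
import cv2
f=cv2.imread("pics/w23.png"); cv2.imwrite("pics/w23z.png",cv2.resize(f[0:280,230:430],None,fx=2.1,fy=2.1,interpolation=2))
E
```

```text
tip [ 51.06  98.45 158.3 ] tcp [ 530.4 -120.9  279.7] F [ 0.2  0.1 -1. ] M [-0.03  0.07  0.02] 19.55 0.01559632415687323
-3.061190272244184 [ 0.53043286 -0.12087427  0.27965379] [-23.1   4.3  35.4  95.3  -2.6  81.3   9.5] 0.01559632415687323 [ 0.2  0.1 -1. ]
w4 [(372, 20.69), (1020, 21.42), (5401, 21.87), (956, 21.81), (914, 20.95)] shelltop 5775 111.03
w23 [(214, 27.72), (789, 28.59), (5257, 29.07), (932, 29.21), (893, 28.42)] shelltop 5623 111.03
```

View pics/w23z.png

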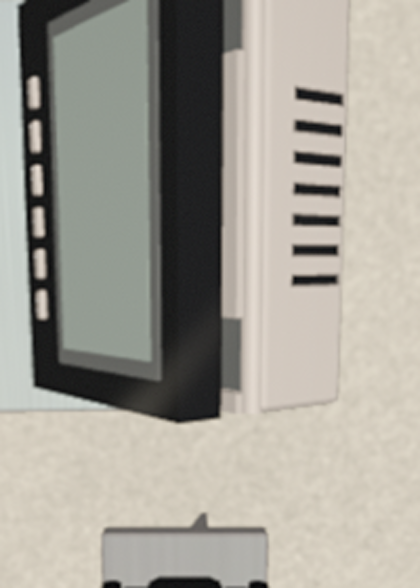

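Request:
servo_tool:
  rows: [-59,-170,0,-6.7,1,-59,-170,0,-6.7,1,-59,-170,0,-6.7,1,-59,-170,-40,-6.7,1,-59,-170,-80,-6.7,1,-59,-170,-120,-6.7,1,-59,-170,-120,-6.7,1,-59,-170,-120,-6.7,1,-59,-170,-120,-6.7,1]

```text
time_s: 20.35
tool_pos: [0.472, -0.2899, 0.1591]
tool_rot: [171.1, 89.8, 161.5]
force: [0.4, 0.4, -0.2]
grip_width: 0.0159
```

Request:
servo_tool:
  rows: [0,0,0,0,1,0,0,0,0,1]

```text
time_s: 20.52
tool_pos: [0.4739, -0.291, 0.1619]
tool_rot: [-6.8, 89.8, -16.4]
force: [0.3, 0.2, -0.7]
grip_width: 0.0159
```

```bash
python3 tip.py; python3 look.py w24; python3 -c "
import cv2
f=cv2.imread('pics/w24.png'); cv2.imwrite('pics/w24z.png',cv2.resize(f[120:300,230:410],None,fx=3,fy=3,interpolation=2))"
```

```text
tip [ 22.74 271.19  34.41] tcp [ 473.9 -291.   161.9] F [ 0.3  0.2 -0.7] M [-0.12  0.05 -0.01] 20.5167 0.015925456680333145
-9.633061240743293 [ 0.47389555 -0.29096776  0.16192626] [-10.1  11.5  43.9 103.5  -8.6  68.1  26.8] 0.015925456680333145 [ 0.3  0.2 -0.7]
```

View pics/w24z.png

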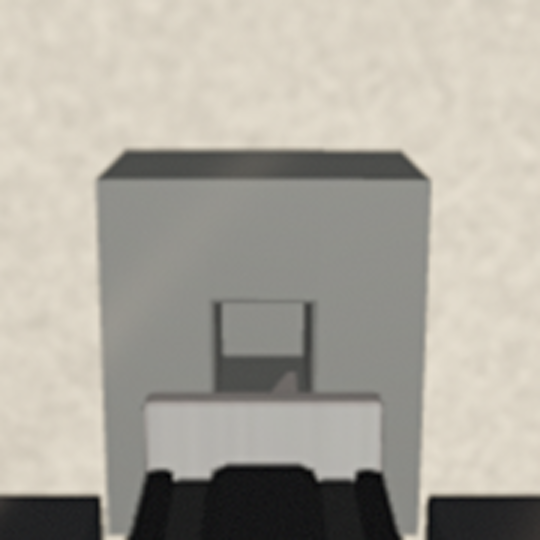

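Request:
servo_tool:
  rows: [-2.5,0,-5,0,1,-2.5,0,-25,0,1,-2.5,0,-45,0,1,-2.5,0,-60,0,1,-2.5,0,-70,0,1,-2.5,0,-76,0,1,-2.5,0,-76,0,1,-2.5,0,-76,0,1]

```text
time_s: 21.23
tool_pos: [0.4701, -0.2913, 0.0845]
tool_rot: [-29.1, 90.0, -38.8]
force: [0.5, -0.6, 0.2]
grip_width: 0.0158
```

```bash
python3 tip.py
```

```text
tip [-18.56 271.7  -31.14] tcp [ 470.1 -291.3   84.5] F [ 0.5 -0.6  0.2] M [-0.08  0.07  0.02] 21.2333 0.015830912224730216
```

Request:
servo_tool:
  rows: [0.8,0,-2,0,1,0.8,0,-4,0,1,0.8,0,-5.8,0,1,0.8,0,-5.8,0,1,0.8,0,-5.8,0,1]

```text
time_s: 21.65
tool_pos: [0.4709, -0.2913, 0.0786]
tool_rot: [-10.0, 90.0, -19.7]
force: [0.7, 0.6, 0.2]
grip_width: 0.0157
```

```bash
python3 tip.py
```

```text
tip [-22.6  271.64 -35.57] tcp [ 470.9 -291.3   78.6] F [0.7 0.6 0.2] M [-0.09  0.06  0.03] 21.65 0.01574876219591775
```

Request:
servo_tool:
  rows: [0,0,-1,0,1,0,0,-1,0,1,0,0,-1,0,1]

```text
time_s: 21.9
tool_pos: [0.4709, -0.2913, 0.0786]
tool_rot: [40.4, 89.9, 30.6]
force: [-3.4, 1.7, 9.0]
grip_width: 0.0157
```

```bash
python3 tip.py
```

```text
tip [-22.65 271.63 -35.58] tcp [ 470.9 -291.3   78.6] F [-3.4  1.7  9. ] M [0.24 0.57 0.05] 21.9 0.015747135525692797
```

Collar seated (9 N upward with no further travel). Releasing, opening evenly, then lifting away.

Request:
servo_tool:
  rows: [0,0,1,0,1,0,0,1,0,0.7,0,0,1,0,0.5,0,0,1,0,0,0,0,1,0,0,0,0,1,0,0,0,0,1,0,0,0,0,1,0,0,0,0,1,0,0,0,0,1,0,0]

```text
time_s: 22.73
tool_pos: [0.4706, -0.2911, 0.0783]
tool_rot: [-65.3, 90.0, -75.1]
force: [-0.4, 0.2, 0.4]
grip_width: 0.068
```

Request:
servo_tool:
  rows: [0,0,1,0,0,0,0,1,0,0,0,0,1,0,0,0,0,30,0,0,0,0,65,0,0,0,0,105,0,0,0,0,145,0,0,0,0,145,0,0]

```text
time_s: 23.4
tool_pos: [0.4741, -0.2939, 0.2314]
tool_rot: [-9.6, 89.2, -19.4]
force: [0.6, -0.7, 0.7]
grip_width: 0.087
```

```bash
python3 look.py w25; python3 - <<'E'
from h import *
W=np.load("w25.npz")["W"]
s=W.reshape(-1,3); s=s[~np.isnan(s[:,0])]; s=s[np.hypot(s[:,0]-.474,s[:,1]+.29)<.06]
for a,b in((.055,.0625),(.0635,.069),(.125,.135)):
    t=s[(s[:,2]>a)&(s[:,2]<b)]
    if len(t)>10: print(len(t),cv2.minAreaRect((t[:,:2]*1000).astype(np.float32)),np.median(t[:,2]))
p=read_camera("scene"); cv2.imwrite("pics/s25.png",p["frame"])
E
```

```text
-9.752729295500583 [ 0.47409379 -0.29386328  0.23135013] [-11.6   7.7  44.8  98.7  -5.8  75.2  24.6] 0.08704319919130254 [ 0.6 -0.7  0.7]
5826 ((472.4632873535156, -291.27545166015625), (80.29845428466797, 70.2107162475586), 80.25472259521484) 0.060942046750930734
1221 ((469.0679626464844, -291.3289489746094), (40.386837005615234, 34.0106315612793), 80.8130874633789) 0.06691351291454639
863 ((469.2628479003906, -291.2361755371094), (24.075634002685547, 15.077509880065918), 80.1475830078125) 0.13065442663999632
```

View pics/w25.png

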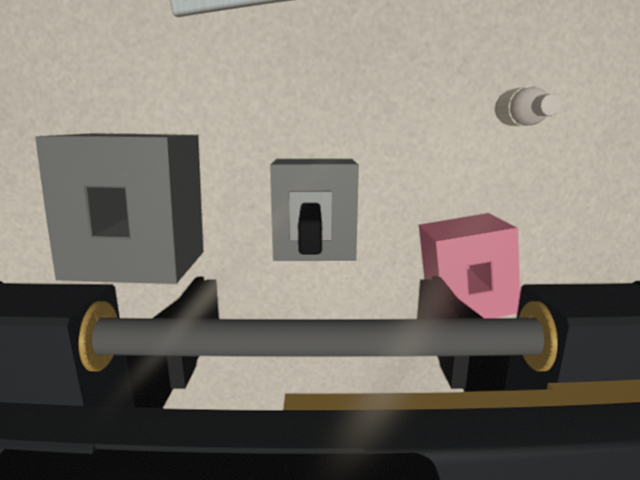

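View pics/s25.png

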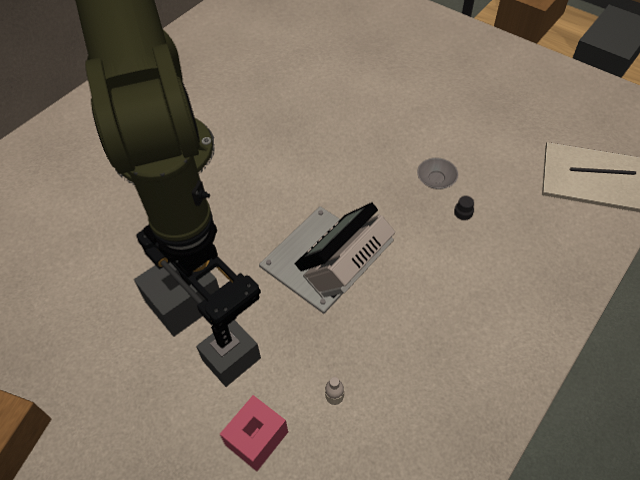

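```bash
cp top.npz top0.npz; python3 - <<'E'
from h import *
p=read_camera("top"); W=cloud(p,T_of(p)); np.savez("top1.npz",W=W)
for nm in ("dropper","ocular","dish"):
    d=cut_out(nm,p)
    if d: q=W[d[0]["pixels"]]; print(nm,round(d[0]["score"],2),np.nanmedian(q,0).round(3))
E
python3 gap.py top0 top1; python3 -c "
from h import *
o=get_obs(); print(o['time_s'],o['force'],o['joint_velocities'].round(2)); sign_off()"
```

```text
dropper 0.57 [ 0.658 -0.23   0.047]
ocular 0.72 [0.635 0.246 0.037]
dish 0.79 [0.548 0.301 0.014]
top0 [(208, 20.37), (207, 20.82), (1033, 21.13), (212, 21.02), (205, 20.15)] shelltop 736 110.31
top1 [(203, 27.47), (206, 27.92), (1040, 28.33), (211, 28.1), (209, 27.72)] shelltop 724 110.18
23.7 [-0.60717962 -0.00645778 -0.09833718] [ 0.07  0.22  0.01 -0.1   0.04  0.01 -0.  ]
the job is handed in; nothing more can be done
```

I worked the cover open at both notches with the wedge, stood the wedge back in the small grey block, and handed the job in at 23.7 s.

- **Prying:** I held the wedge upright with the bevel towards the cover and pried left, right, left, right. The left end went to about 2.3 mm, the right to 5.3, the left to 7.2, then the right to 7.4. The ends were never more than about 3.1 mm apart, and the highest wrist force I read was about 12 N.
- **How the blade went in:** The moves can't tilt the tool, so the blade was upright rather than parallel to the seam. It sat only a few millimetres into each notch and was pulled towards the robot, rather than driven down the full notch.
- **Final gaps:** The wrist camera shows the cover moved out about 7.2 mm at the left and 7.4 mm at the right. The top camera gives about 7.1 and 7.1–7.6 mm. All are measured from the starting position, so the true gaps could be up to 0.9 mm larger.
- **Wedge:** It stands upright at its starting height with the collar flat on the block. It sits about 3.5 mm from where it started along the block's x, within the pocket's play, and I did not correct that.
- **Loose items:** The dropper bottle, eyepiece and dish are where they were, to within 2 mm. At hand-in the gripper was open and clear of everything.

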